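Sweep the broken plate off the board

TASK

A plate has broken over the wooden board: take the bench scraper from its stand and, with its blade, sweep all four white shards off the board's edge into the low steel tray that stands against the board. The shards are sharp, so never touch them with the gripper or arm. Then hang the scraper back in its stand, blade down and handle resting fully on top, and leave the things behind the board alone.

Things in the scene. Friction and masses are not known exactly. Their poses are not given: they have to be found in the camera images.
- board: brown wooden chopping board, fixed, 250 mm along its own x, 360 mm along its own y, 21 mm thick; origin at the centre of its underside, top surface 21 mm above it; z up. Behind the board a fixed overshelf hangs over the table: front edge at world x = 0.60 m, underside 0.46 m above the table; keep wrist and arm clear of it
- scrap_tray: low open stainless tray, fixed, 240 mm along own x, 140 mm along own y, 17 mm high with its rolled rim (below the board's top), walls and floor 3 mm; origin at the centre of its underside. A long side lies 1 mm from one 250 mm end of the board, at its +y or its -y end; the stand is at the other end
- scraper_stand: fixed steel stand: base 200x80x8 mm, two upright cheeks along own x, tops 92 mm above the origin, 10 mm slot between them (outer faces at y = -11 and 11 mm), closed by end posts (inner faces at x = -83 and 83 mm, 36 mm wide, tops 102 mm up). Origin: centre of the base's underside, under the slot's middle; z up. It stands 10 to 30 mm from the board's end that is away from the tray
- scraper: loose bench scraper, 0.19 kg: black bar handle 150 mm along own y, own z 0 to 29 mm, own x -55 to -26 mm; steel blade 150 mm wide, own z 13.5 to 15.5 mm, reaching to own x = 55 mm. Own x points from handle to blade edge, down when hung; own y runs along the stand's slot. It starts hanging in the slot, blade down, handle resting on both cheeks, its own y along the stand's own x
- scraper_grip (a point): centre of the scraper's black handle (14.5 mm below its top when it hangs, 14.5 mm above the handle's underside); axes as scraper
- scraper_edge (a point): middle of the blade's free edge, 95.5 mm from scraper_grip; axes as scraper
- shard_0: white glazed ceramic plate shard, irregular five- or six-sided flat piece, about 36 x 30 mm and 7 mm thick, loose, lying flat on the board; origin at the middle of its underside, z is its thickness; sharp
- shard_1: white glazed ceramic plate shard, irregular five- or six-sided flat piece, about 36 x 30 mm and 7 mm thick, loose, lying flat on the board; origin at the middle of its underside, z is its thickness; sharp
- shard_2: white glazed ceramic plate shard, irregular five- or six-sided flat piece, about 36 x 30 mm and 7 mm thick, loose, lying flat on the board; origin at the middle of its underside, z is its thickness; sharp
- shard_3: white glazed ceramic plate shard, irregular five- or six-sided flat piece, about 36 x 30 mm and 7 mm thick, loose, lying flat on the board; origin at the middle of its underside, z is its thickness; sharp
- salt_shaker: glass salt shaker, 45 x 43 x 86 mm, standing behind the board; origin at the centre of its underside; leave alone
- ramekin: white ramekin, 84 mm across, 42 mm high, behind the board; origin at the centre of its underside; leave alone
- pepper_mill: dark wooden pepper mill, 58 mm across, 170 mm high, behind the board; origin at the centre of its underside; leave alone

How it is judged:
By the outcome, as a careful person would: the job done as asked, in the order asked, and still so for the second after the job is handed in, with the robot touching nothing.
It also fails if it takes over 51 s, if anything falls off the work surface, if the arm or the gripper's body presses on something with over 40 N, if the wrist force passes 120 N, or if a joint passes its speed limit or range.

ROBOT

A 7-joint arm with a two-finger parallel gripper is mounted at the origin on a cart in front of the work surface, level with it; the furniture and walls round the work are solid. World frame = base frame: x ahead of the robot, y to its left, z up, the work surface at z = 0. Lengths are in m, angles in rad, forces in N, time in s.
With the tool pointing down it reaches from about 0.35 to 0.9 m from the base axis. Payload 19.9 kg.
Tool frame: the origin (TCP) lies between the finger pads; the fingertips stand manip.tip_extent ahead of it and the grasp point (between the pads) lies 8 mm behind it (manip.tip_extent is the distance from the TCP to the fingertips, in m); z points along the fingers, y is the line along which they close (so a half turn about z gives the same grasp; the last joint's range is limited). The gripper opens to 94 mm and grips with 3 to 60 N. Pads are 16 mm wide; open, the fingers measure 119 mm over their backs; the gripper's body (75 mm by 177 mm) begins 78 mm behind the grasp point.
Start: joints at [-1.147, 0.417, -0.01, 1.614, 0.005, 1.111, -0.053], TCP at [0.28, 0.559, 0.216] pointing down, gripper open.
Joint ranges: [-2.81, 2.81], [-0.39, 2.02], [-1.27, 1.25], [0.06, 2.57], [-1.19, 4.33], [0.19, 2], [-2.82, 2.82]. Speed limits (rad/s): [1.89, 1.89, 2.39, 2.39, 3.01, 3.01, 3.01].

INTERFACE

Orientations are given as a rotation vector (axis times angle).
In Python, from rig import manip, gripper_to, planner, optics, job gives the robot as it stands. Calls block until the motion is done:
- manip.move_ptp(position, orientation): joint-space move of the TCP to a pose.
- manip.move_linear(position, ori=None, feed=0.15): straight line of the TCP; ori=None keeps the orientation; feed is the mean speed in m/s.
- manip.set_joints(angles): joint-space move.
- gripper_to(opening): finger opening in m; the grip force is fixed at half the most; returns when the fingers have stopped.
- manip.pause(seconds).
- planner.inverse_kinematics(position, orientation): joint angles nearest the present ones, or None.
- manip.get_obs(): the state.
- optics.grab_frame(name): name is "scene" or "top"; returns a dict with "frame" (400x640x3 uint8, red, green, blue), "mtx" (3x3 intrinsics, pixels), "k1" (the pictures are not rectified: a ray, as slopes to the right and down, at radius r is drawn at 1 + k1 r^2 times it, then the intrinsics apply), "rvec" (rotation vector, rad) and "tvec" (3), from world to camera coordinates, as OpenCV has them. Camera axes: x right, y down, z forward; pixel columns grow to the right and rows downward; lengths in m; the calibration is good to about 2 mm. A picture is of the moment at which its call begins. There is no depth.
A pose or a line that the arm cannot do raises manip.MotionError and nothing moves.
- job.hand_in(): hands the job in; it is judged then, once.
The state is a dict: "t": time; "joint_pos": joint angles; "qd": joint speeds; "tau": joint torques, N m; "position": TCP position; "ee_rot": TCP orientation; "force": force on the tool from outside, world axes, zero at the start; "ft_torque": the same for the moment, N m; "gripper_width": finger opening in m; "finger_force": force on a finger pad.
Only numpy, scipy, OpenCV 4.12 (cv2) and the standard library are available. Lean on these libraries where they do the work, as an engineer would, in place of code of your own. Each camera call takes 0.05 s, during which the arm holds its last target. There are 200 camera calls.

## Working session

There is one attempt and no reset: what is moved stays moved. The work goes in short steps, each a Python script; the robot and the scene stay as the last script left them, time stands still between calls to the robot, and variables do not carry over. Pictures are saved under pics/ and viewed, at most 10 in all, crops included, and the job is handed in when it is done.

```bash
ls; mkdir -p pics
python3 - <<'E'
from rig import manip, optics
import cv2
for n in ("scene","top"):
    f=optics.grab_frame(n); cv2.imwrite(f"pics/{n}0.png",f["frame"][:,:,::-1]); print(n,f["mtx"],f["k1"],f["rvec"],f["tvec"])
o=manip.get_obs();print(o, manip.tip_extent)
E
```

```text
pics
scene [[516.13283891   0.         321.98790328]
 [  0.         516.13283891 196.77760248]
 [  0.           0.           1.        ]] 0.05695981537091126 [ 1.8431609  -0.89019913  0.56154878] [-0.34071312  0.26500972  1.13055776]
top [[450.67063      0.         314.20484196]
 [  0.         450.67063    202.12947612]
 [  0.           0.           1.        ]] -0.1043105884669131 [ 2.14826122 -2.17425424  0.16733602] [0.04496295 0.57807249 1.05530115]
{'t': 0.1, 'joint_pos': array([-1.14744844,  0.4179231 , -0.01029947,  1.61412182,  0.00470843,
        1.1107149 , -0.05297665]), 'qd': array([ 0.00129713, -0.0014925 ,  0.00022971, -0.00154001, -0.00154365,
        0.00164682,  0.00083542]), 'tau': array([ 2.35496991e-03, -8.52578545e+01,  6.40771296e-01, -4.26692426e+01,
       -4.88579634e-02,  1.64459576e-02,  3.20081472e-05]), 'position': array([0.28004065, 0.55837025, 0.21587906]), 'ee_rot': array([-7.23537287e-01, -3.05696545e+00,  1.77692227e-03]), 'force': array([-0.56371245, -0.77176797, -0.4803682 ]), 'ft_torque': array([ 0.00034944,  0.01014155, -0.04721371]), 'finger_force': 0.0, 'gripper_width': 0.09397365251705213} 0.011
```

View pics/scene0.png

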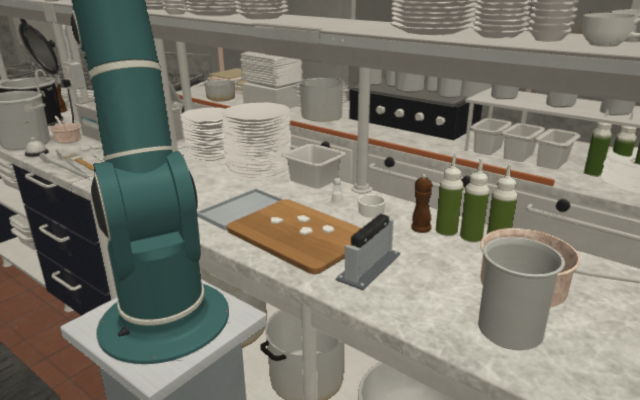

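View pics/top0.png

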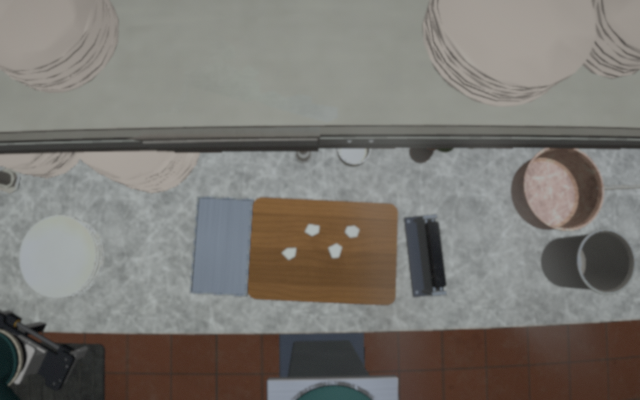

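The scene view shows the tray at the far left of the board, four shards on the board around (275-330, 218-232), and the scraper on its stand at (370, 250). In the top view the board spans about (249-397, 198-304), the tray (193-250), and the shards are at (312,230), (352,231), (335,251), (290,254). The stand is at (412-440, 216-296).

```bash
cat > vis.py <<'E'
import cv2, numpy as np
from rig import optics
def grab(n):
    f=optics.grab_frame(n); f["R"]=cv2.Rodrigues(np.array(f["rvec"],float))[0]; f["t"]=np.array(f["tvec"],float).ravel()
    f["c"]=-f["R"].T@f["t"]; f["hsv"]=cv2.cvtColor(f["frame"],cv2.COLOR_RGB2HSV); return f
def rays(f,px):
    u=cv2.undistortPoints(np.array(px,float).reshape(-1,1,2),f["mtx"],np.array([f["k1"],0,0,0.]))[:,0]
    return np.c_[u,np.ones(len(u))]@f["R"]
def plane(f,px,z):
    d=rays(f,px); return f["c"]+d*((z-f["c"][2])/d[:,2])[:,None]
def project(f,P):
    return cv2.projectPoints(np.array(P,float).reshape(-1,1,3),f["R"],f["t"],f["mtx"],np.array([f["k1"],0,0,0.]))[0][:,0]
def tri(f1,p1,f2,p2):
    a,b=rays(f1,[p1])[0],rays(f2,[p2])[0]
    s=np.linalg.lstsq(np.c_[a,-b],f2["c"]-f1["c"],rcond=None)[0]
    A,B=f1["c"]+s[0]*a,f2["c"]+s[1]*b; return (A+B)/2,np.linalg.norm(A-B)
def blobs(m,amin=30,roi=None):
    m=m.astype(np.uint8)
    if roi: k=np.zeros_like(m); x0,x1,y0,y1=roi; k[y0:y1,x0:x1]=1; m=m*k
    c=cv2.findContours(m,cv2.RETR_EXTERNAL,cv2.CHAIN_APPROX_NONE)[0]
    return sorted([k for k in c if cv2.contourArea(k)>=amin],key=cv2.contourArea,reverse=True)
def cen(c): M=cv2.moments(c); return (M["m10"]/M["m00"],M["m01"]/M["m00"])
def rect(f,c,z):
    P=plane(f,c.reshape(-1,2),z)[:,:2]; return cv2.minAreaRect((P*1000).astype(np.float32))
E
python3 - <<'E'
from vis import *
np.set_printoptions(precision=4,suppress=True)
T,S=grab("top"),grab("scene")
def masks(f):
    h=f["hsv"]; H,Sa,V=h[...,0],h[...,1],h[...,2]
    return (H>4)&(H<25)&(Sa>100)&(V>60), (Sa<60)&(V>185), (V<50)
b,w,k=masks(T)
B=blobs(b,500,(240,405,190,312))[0]; print("board",rect(T,B,.021), rect(T,B,0.021)[1])
for c in blobs(w,20,(255,390,205,295)): print("shT",cen(c),cv2.contourArea(c),plane(T,[cen(c)],.0245)[0])
b2,w2,k2=masks(S)
for c in blobs(w2,15,(255,350,208,245)): print("shS",cen(c),cv2.contourArea(c),plane(S,[cen(c)],.0245)[0])
H1=blobs(k,100,(400,450,205,305)); H2=blobs(k2,50,(340,400,205,260))
for c in H1: print("hT",cv2.minAreaRect(c),cv2.boxPoints(cv2.minAreaRect(c)).tolist(),cv2.contourArea(c))
for c in H2: print("hS",cv2.minAreaRect(c),cv2.boxPoints(cv2.minAreaRect(c)).tolist())
Bs=blobs(b2,500,(225,372,195,275))[0]; print("boardS",rect(S,Bs,.021))
h=T["hsv"]; m=(h[...,0]>100)&(h[...,0]<130)&(h[...,1]>45)
for c in blobs(m,200,(185,450,190,310)): print("blue",cv2.boundingRect(c),rect(T,c,.012 if cen(c)[0]<260 else .0))
for p in [(222,246),(412,250),(425,250)]: print(p,h[p[1],p[0]])
def up(f,x0,x1,y0,y1,s): return cv2.resize(np.ascontiguousarray(f["frame"][y0:y1,x0:x1,::-1]),None,fx=s,fy=s,interpolation=cv2.INTER_CUBIC)
a=up(T,390,460,205,305,5); c=up(S,330,410,205,290,5)
H=max(a.shape[0],c.shape[0]); cv2.imwrite("pics/stand.png",np.hstack([np.pad(i,((0,H-i.shape[0]),(0,0),(0,0))) for i in (a,c)]))
E
```

```text
board ((462.098388671875, 18.342422485351562), (353.0173034667969, 243.58294677734375), 86.45223236083984) (353.0173034667969, 243.58294677734375)
shS (336.6848220769789, 212.6717501815541) 229.5 [ 0.6012 -0.0113  0.0245]
shS (305.4024390243902, 229.58943089430892) 41.0 [ 0.4629 -0.0065  0.0245]
shS (327.82159624413146, 227.75586854460093) 35.5 [ 0.51   -0.0493  0.0245]
shS (275.5252525252525, 219.06060606060606) 33.0 [0.4586 0.104  0.0245]
shS (302.7923497267759, 217.69945355191257) 30.5 [0.514  0.0469 0.0245]
hT ((433.2137451171875, 254.97210693359375), (66.73900604248047, 15.175795555114746), 82.56858825683594) [[421.37359619140625, 222.86431884765625], [436.42193603515625, 220.9014892578125], [445.05389404296875, 287.07989501953125], [430.00555419921875, 289.042724609375]] 825.5
hS ((369.4999694824219, 231.0), (12.624592781066895, 43.59260940551758), 52.30575942993164) [[348.3932189941406, 239.3324737548828], [382.8874206542969, 212.67787170410156], [390.6067199707031, 222.6675262451172], [356.1125183105469, 249.32212829589844]]
boardS ((447.9801940917969, 7.442535400390625), (370.45831298828125, 261.7030029296875), 86.7884521484375)
(222, 246) [106  39 139]
(412, 250) [108  43  78]
(425, 250) [90 10 51]
```

View pics/stand.png

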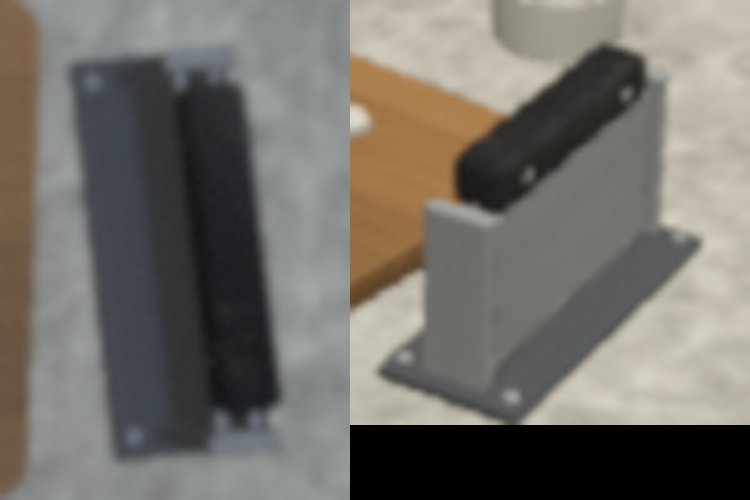

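Left crop (top view): the base corners on the board side are at px (405,218) and (413,297), and the handle is about (426-445, 222-287). Right crop (scene): the base corners are at px (336,279), (363,289) and (400,253), and the handle runs from (356,243) to (385,218).

Run:
```python
from vis import *
np.set_printoptions(precision=4,suppress=True)
T,S=grab("top"),grab("scene")
print("cams",T["c"],S["c"])
mk=lambda f,v:f["hsv"][...,2]<v
a=blobs(mk(T,42),100,(415,450,210,300))[0]; b=blobs(mk(S,50),50,(340,400,205,260))[0]
for v in(30,36,42,46):
    q=blobs(mk(T,v),100,(415,450,210,300))
    if q: print("T",v,cv2.boundingRect(q[0]),cen(q[0]),cv2.contourArea(q[0]))
for v in(40,50,60,70):
    q=blobs(mk(S,v),100,(340,400,205,260)); print("S",v,cv2.boundingRect(q[0]),cen(q[0]),cv2.contourArea(q[0]))
print("handle",tri(T,cen(a),S,cen(b)))
for f,c in((T,a),(S,b)):
    r=cv2.minAreaRect(c); P=cv2.boxPoints(r); 
    i=np.argsort([np.linalg.norm(P[k]-P[(k+1)%4]) for k in range(4)])[:2]
    m=np.array([(P[k]+P[(k+1)%4])/2 for k in i]); print("ends px",m,plane(f,m,.1065))
print("baseT",plane(T,[(405,218),(413.4,296.6)],.008)); print("baseS",plane(S,[(336.4,279.4),(363,289.4),(400,253.4)],.008))
h=T["hsv"];
w=(h[...,1]<70)&(h[...,2]>135)
sh=blobs(w,20,(255,390,205,295))
ss=[c for c in blobs((S["hsv"][...,1]<60)&(S["hsv"][...,2]>170),15,(255,350,208,245))]
print("T",[cen(c)for c in sh]); 
for c in sh:
    p=plane(T,[cen(c)],.0245)[0]; e=project(S,[p])[0]; d=min(ss,key=lambda k:np.linalg.norm(np.array(cen(k))-e)); print("shard",p,rect(T,c,.028)[1],"tri",tri(T,cen(c),S,cen(d)))
# board corners / tray corners from the top view
m=(h[...,0]>98)&(h[...,0]<120)&(h[...,1]>30)
for c in blobs(m,300,(185,254,190,305)): print("tray",cv2.boundingRect(c),rect(T,c,.015))
bd=blobs((h[...,0]>4)&(h[...,0]<25)&(h[...,1]>80),500,(240,405,190,312))[0]; R=rect(T,bd,.021); print("board",R,cv2.boxPoints(R))
```

```text
cams [0.4323 0.0611 1.1221] [-0.4993 -0.8429  0.7104]
T 36 (426, 225, 18, 62) (434.3414634146341, 263.81571815718155) 430.5
T 42 (425, 224, 20, 64) (434.1750068362045, 259.5983046212743) 609.5
T 46 (425, 223, 20, 66) (433.9642692485016, 257.1094974642692) 723.0Traceback (most recent call last):
  File "<stdin>", line 11, in <module>
IndexError: list index out of range
```

Run:
```python
from vis import *
np.set_printoptions(precision=4,suppress=True)
T,S=grab("top"),grab("scene")
mk=lambda f,v:f["hsv"][...,2]<v
H=[]
for f,roi,vs in((T,(415,450,210,300),(46,50,54)),(S,(340,400,205,260),(60,70,80))):
    for v in vs:
        q=cv2.convexHull(blobs(mk(f,v),100,roi)[0]); print(v,cv2.boundingRect(q),cen(q),cv2.contourArea(q)); 
        if v in(50,70): H.append(q)
a,b=H
print("handle",tri(T,cen(a),S,cen(b)), plane(T,[cen(a)],.1065),plane(S,[cen(b)],.1065))
for f,c in((T,a),(S,b)):
    P=cv2.boxPoints(cv2.minAreaRect(c)); 
    i=np.argsort([np.linalg.norm(P[k]-P[(k+1)%4]) for k in range(4)])[:2]
    m=np.array([(P[k]+P[(k+1)%4])/2 for k in i]); print("ends px",m,plane(f,m,.1065))
print("baseT",plane(T,[(405,218),(413.4,296.6)],.008)); print("baseS",plane(S,[(336.4,279.4),(363,289.4),(400,253.4)],.008))
h=T["hsv"]
sh=blobs((h[...,1]<70)&(h[...,2]>135),20,(255,390,205,295))
ss=blobs((S["hsv"][...,1]<60)&(S["hsv"][...,2]>170),15,(255,350,208,245))
for c in sh:
    p=plane(T,[cen(c)],.0245)[0]; e=project(S,[p])[0]; d=min(ss,key=lambda k:np.linalg.norm(np.array(cen(k))-e)); print("shard",cen(c),p,rect(T,c,.028)[1],"tri",tri(T,cen(c),S,cen(d)))
for c in blobs((h[...,0]>98)&(h[...,0]<120)&(h[...,1]>30),300,(185,254,190,305)): print("tray",cv2.boundingRect(c),rect(T,c,.015))
R=rect(T,blobs((h[...,0]>4)&(h[...,0]<25)&(h[...,1]>80),500,(240,405,190,312))[0],.021); print("board",R,cv2.boxPoints(R))
```

```text
46 (425, 223, 20, 66) (433.9686520376176, 256.82382445141064) 797.5
50 (424, 222, 21, 67) (433.5909175507165, 255.8643216080402) 895.5
54 (419, 221, 26, 69) (431.3326604763827, 255.60247611357823) 1238.5
60 (352, 215, 37, 32) (369.3930499325236, 230.52867746288797) 494.0
70 (351, 215, 38, 32) (369.3536585365854, 230.63758599124452) 533.0
80 (351, 214, 38, 34) (369.3258122743682, 230.56979542719614) 554.0
handle (array([ 0.4436, -0.2309,  0.1041]), np.float64(0.0005822656896673594)) [[ 0.4434 -0.23    0.1065]] [[ 0.4401 -0.2335  0.1065]]
ends px [[429.0641 221.9916]
 [437.6794 288.0418]] [[ 0.5207 -0.2228  0.1065]
 [ 0.3709 -0.2365  0.1065]]
ends px [[387.1759 217.2277]
 [352.1979 244.2561]] [[ 0.5284 -0.2291  0.1065]
 [ 0.3602 -0.2393  0.1065]]
baseT [[ 0.5401 -0.1895  0.008 ]
 [ 0.3456 -0.2036  0.008 ]]
baseS [[ 0.3393 -0.2094  0.008 ]
 [ 0.3448 -0.2833  0.008 ]
 [ 0.5388 -0.2671  0.008 ]]
shard (334.97311827956986, 250.06451612903226) [ 0.4624 -0.0112  0.0245] (31.267017364501953, 31.495227813720703) tri (array([ 0.4613, -0.01  ,  0.0253]), np.float64(0.0031360690774394585))
shard 
[... 170 characters left out ...]
2))
shard (351.784140969163, 231.0102790014684) [ 0.5083 -0.0532  0.0245] (30.930727005004883, 29.50739288330078) tri (array([ 0.5075, -0.0524,  0.0257]), np.float64(0.0018838034709723955))
shard (289.13592233009706, 252.75728155339806) [0.4573 0.1001 0.0245] (31.407236099243164, 26.467391967773438) tri (array([0.4568, 0.1006, 0.0255]), np.float64(0.0014776099367209152))
tray (191, 197, 61, 99) ((477.47674560546875, 266.90863037109375), (135.5978546142578, 235.732666015625), 86.38721466064453)
board ((462.34503173828125, 17.997268676757812), (354.5694580078125, 245.64854431152344), 86.50859069824219) [[ 328.9523 -151.4785]
 [ 574.1449 -166.4383]
 [ 595.7378  187.4731]
 [ 350.5452  202.4328]]
```

```bash
cat > mv.py <<'E'
import numpy as np
from scipy.spatial.transform import Rotation as R
from rig import manip, gripper_to, planner
def ori(deg): return (R.from_euler("z",deg,degrees=True)*R.from_matrix(np.diag([-1.,1,-1]))).as_rotvec()
ST=np.array([.442,-.233]); TS=4.4; TB=-3.5; ZG=.0985
BC=np.array([.462,.018]); ex=np.array([np.cos(np.radians(TB)),np.sin(np.radians(TB))]); ey=np.array([-ex[1],ex[0]])
def P(xy,z): return np.array([*xy,z])
def B(u,v,z): return P(BC+u*ex+v*ey,z)
def st(tag):
    o=manip.get_obs(); print(tag,"t%.2f"%o["t"],o["position"].round(4),"F",o["force"].round(1),"M",o["ft_torque"].round(2),"w%.4f ff%.1f"%(o["gripper_width"],o["finger_force"]),flush=True); return o
E
python3 - <<'E'
from mv import *
for p,a in [(P((.40,.25),.26),TS),(P(ST,.26),TS),(P(ST,ZG),TS),(B(.02,-.13,.2),TB),(B(.02,-.13,.11),TB),(B(.02,.195,.11),TB)]:
    print(planner.inverse_kinematics(p,ori(a)))
manip.move_ptp(P((.40,.25),.26),ori(TS)); st("wp")
manip.move_ptp(P(ST,.22),ori(TS)); st("above")
from vis import *
for n in("top","scene"): cv2.imwrite(f"pics/ab_{n}.png",grab(n)["frame"][:,:,::-1])
im=cv2.imread("pics/ab_scene.png")[150:300,310:450]; im2=cv2.imread("pics/ab_top.png")[190:310,380:470]
cv2.imwrite("pics/ab.png",np.hstack([cv2.resize(im,(420,450),interpolation=2),cv2.resize(im2,(338,450),interpolation=2)]))
E
```

```text
[-0.67790566  0.09549683  0.05782036  1.92942282 -0.00613121  1.11683904
  1.02993137]
[-0.46393633  0.23765848  1.03487874  1.89101426 -0.22494297  1.13731665
  2.30174673]
[-0.17995928  0.44402543  0.73917713  2.04258231 -0.41317937  0.80488474
  2.45138895]
[-0.41234398  0.2217935   0.66693548  1.98322318 -0.16357922  0.98919214
  1.84271127]
[-0.31824552  0.36052319  0.58115931  2.06059459 -0.2747741   0.79485641
  1.93748578]
[-0.53323753  0.39386938  0.08715108  1.92907331 -0.04567994  0.82051625
  1.08813844]
wp t1.67 [0.3998 0.2508 0.26  ] F [-0.1 -0.5 -0.4] M [ 0.08 -0.    0.04] w0.0939 ff0.0
above t3.44 [ 0.4425 -0.2321  0.22  ] F [-0.5  0.1 -0.4] M [ 0.09  0.04 -0.02] w0.0938 ff0.0
```

View pics/ab.png

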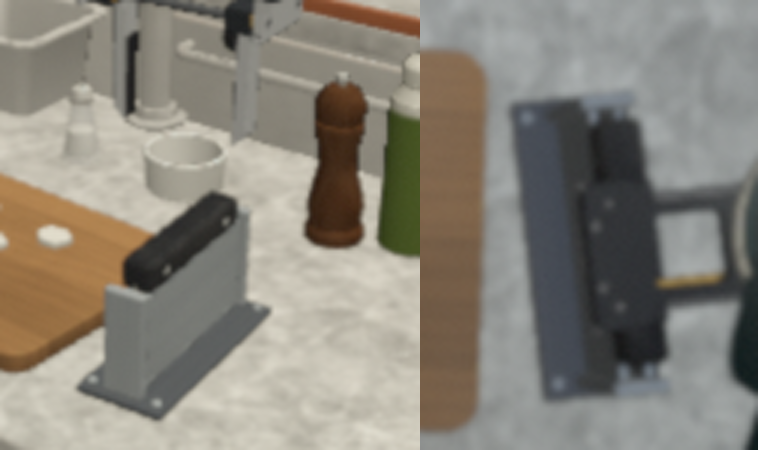

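The fingers straddle the stand. In the scene crop they are at (125,60) and (243,90), above and astride the handle. I'll descend and grip, then compare the handle's pixels before and after to see any shift.

Run:
```python
from mv import *; from vis import *
def hp():
    f=grab("scene"); q=cv2.convexHull(blobs(f["hsv"][...,2]<60,60,(340,400,205,260))[0]); return cen(q),cv2.boundingRect(q)
print(hp())
manip.move_linear(P(ST,ZG),ori(TS),feed=.12); st("down")
gripper_to(.045); st("near"); 
gripper_to(.02); st("grip")
f=grab("scene"); im=cv2.resize(np.ascontiguousarray(f["frame"][190:300,320:420,::-1]),None,fx=5,fy=5,interpolation=2)
cv2.imwrite("pics/grip.png",im)
```

```text
((369.267006802721, 230.6), (352, 215, 36, 32))
down t4.76 [ 0.4423 -0.2332  0.0991] F [-0.1  0.4  0.3] M [ 0.01 -0.01  0.02] w0.0938 ff0.0
near t5.65 [ 0.442  -0.233   0.0985] F [0.5 0.3 0. ] M [ 0.03 -0.   -0.02] w0.0451 ff0.0
grip t6.05 [ 0.442  -0.233   0.0985] F [-0.   0.4 -0.3] M [0.07 0.02 0.04] w0.0288 ff30.0
```

View pics/grip.png

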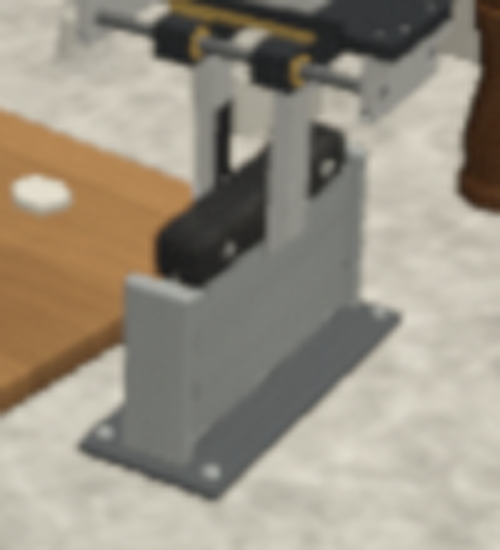

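The crop shows the fingers closed on the handle near its middle. The handle's near end is still at about (352,238), so there was no visible shift, and the side forces are nil. Now lift, sweep and look.

Run:
```python
from mv import *; from vis import *
manip.move_linear(P(ST,ZG+.03),feed=.06); st("lift1")
manip.move_linear(P(ST,.215),feed=.15); st("lift")
manip.move_linear(B(.02,-.13,.19),ori(TB),feed=.15); st("over")
manip.move_linear(B(.02,-.13,.125),feed=.12); st("low")
z=.125
while z>.1085:
    z-=.0015; manip.move_linear(B(.02,-.13,z),feed=.03); o=st("z%.4f"%z)
    if o["force"][2]>3: break
f=grab("scene"); cv2.imwrite("pics/low.png",cv2.resize(np.ascontiguousarray(f["frame"][150:290,220:420,::-1]),None,fx=4,fy=4,interpolation=2))
```

```text
lift1 t6.75 [ 0.442  -0.2328  0.1285] F [-0.4  0.4 -2.3] M [ 0.03 -0.03 -0.08] w0.0289 ff30.0
lift t7.47 [ 0.4417 -0.2327  0.2142] F [ 0.4  0.5 -2.5] M [0.04 0.02 0.03] w0.0290 ff30.0
over t8.47 [ 0.4738 -0.1137  0.1899] F [ 0.6  0.  -1.5] M [-0.02  0.   -0.05] w0.0283 ff30.0
low t9.16 [ 0.4743 -0.1133  0.1255] F [ 0.3 -0.7 -1.7] M [ 0.04 -0.02 -0.02] w0.0286 ff30.0
z0.1235 t9.41 [ 0.4743 -0.1129  0.1239] F [-0.2  0.7 -2.5] M [-0.    0.    0.05] w0.0287 ff30.0
z0.1220 t9.66 [ 0.474 -0.113  0.122] F [-0.4 -0.5 -1.8] M [ 0.    0.01 -0.01] w0.0287 ff30.0
z0.1205 t9.91 [ 0.474  -0.113   0.1204] F [-0.2 -0.1 -1.5] M [ 0.04 -0.05 -0.02] w0.0293 ff30.0
z0.1190 t10.16 [ 0.4739 -0.113   0.1189] F [ 0.5 -0.4 -2.1] M [ 0.01  0.02 -0.05] w0.0286 ff30.0
z0.1175 t10.41 [ 0.474  -0.113   0.1174] F [ 0.2 -0.4 -1.2] M [-0.03  0.04  0.02] w0.0287 ff30.0
z0.1160 t10.66 [ 0.474  -0.113   0.1159] F [-1.  -0.9 -1.7] M [0.09 0.07 0.05] w0.0290 ff30.0
z0.1145 t10.91 [ 0.474  -0.113   0.1144] F [-0.2  0.2 -1.1] M [-0.02  0.03 -0.04] w0.0288 ff30.0
z0.1130 t11.16 [ 0.474  -0.113   0.1129] F [-0.  -0.1 -2.2] M [ 0.    0.03 -0.01] w0.0289 ff30.0
z0.1115 t11.41 [ 0.474  -0.113   0.1114] F [ 0.3  0.2 -2.5] M [-0.01 -0.01  0.01] w0.0289 ff30.0
z0.1100 t11.66 [ 0.474  -0.113   0.1099] F [ 0.4 -0.6 -1.5] M [ 0.06  0.05 -0.  ] w0.0289 ff30.0
z0.1085 t11.91 [ 0.474  -0.113   0.1084] F [-0.4  0.8 -1.8] M [-0.04 -0.04  0.05] w0.0287 ff30.0
```

View pics/low.png

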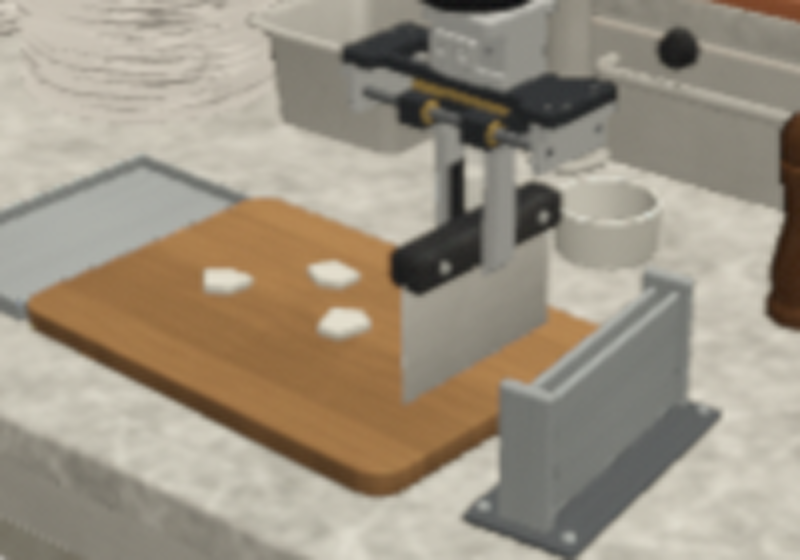

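The blade stands just above the board, left of the stand, with its bottom edge from (405,400) to (548,325). Three shards are in view ahead of it, the fourth hidden behind it. I'll feel for the board, back off slightly and sweep.

Run:
```python
from mv import *; from vis import *
z=.1085
while z>.1045:
    z-=.0007; manip.move_linear(B(.02,-.13,z),feed=.03); o=st("z%.4f"%z)
    if o["force"][2]>1.5: break
zs=z+.0012
manip.move_linear(B(.02,-.13,zs),feed=.03)
for v in(.0,.12,.165,.193):
    manip.move_linear(B(.02,v,zs),feed=.12 if v<.13 else .07); o=st("v%.3f"%v)
    if np.abs(o["force"]).max()>25: print("stop"); break
f=grab("scene"); a=np.ascontiguousarray(f["frame"][150:290,180:380,::-1])
manip.move_linear(B(.02,.193,.19),feed=.15); 
manip.move_linear(B(.02,-.02,.19),feed=.2); st("back")
f=grab("scene"); b=np.ascontiguousarray(f["frame"][150:290,180:380,::-1]); t=np.ascontiguousarray(grab("top")["frame"][180:320,180:380,::-1])
cv2.imwrite("pics/swept.png",np.vstack([np.hstack([cv2.resize(i,(400,280),interpolation=2) for i in (a,b)]),np.hstack([cv2.resize(t,(400,280),interpolation=2),np.zeros((280,400,3),np.uint8)])]))
```

```text
z0.1078 t12.21 [ 0.4741 -0.113   0.1079] F [-0.8  0.2  1.7] M [0.01 0.21 0.02] w0.0290 ff30.0
v0.000 t13.69 [0.4819 0.0161 0.109 ] F [ 0.2  0.7 -1.7] M [ 0.01  0.04 -0.01] w0.0287 ff30.0
v0.120 t14.84 [0.4893 0.1358 0.109 ] F [-0.3  0.3 -1.8] M [ 0.03 -0.03  0.06] w0.0287 ff30.0
v0.165 t15.63 [0.492  0.1812 0.109 ] F [-0.2 -0.2 -2.1] M [ 0.05 -0.01  0.02] w0.0290 ff30.0
v0.193 t16.18 [0.4936 0.2095 0.1089] F [ 0.3 -0.5 -1.9] M [0.03 0.02 0.03] w0.0289 ff30.0
back t18.14 [ 0.4807 -0.0023  0.1898] F [-0.9  0.2 -2. ] M [ 0.02 -0.   -0.03] w0.0289 ff30.0
```

View pics/swept.png

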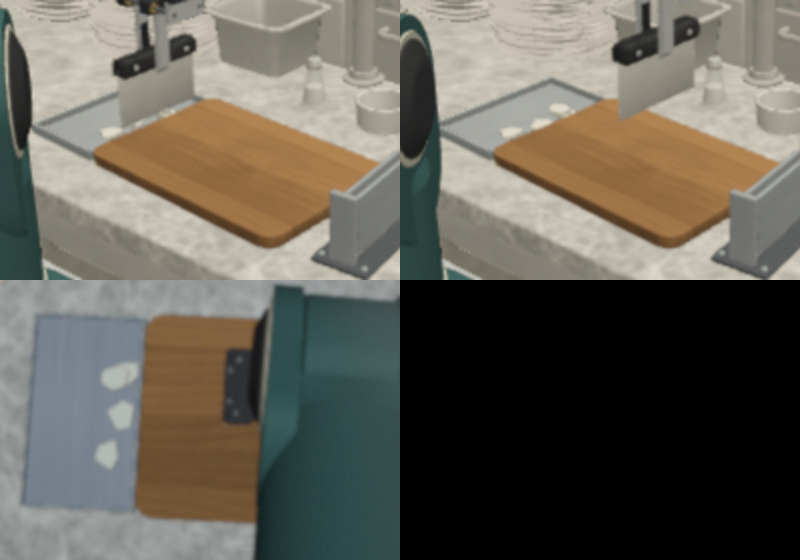

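All the shards are off the board. The top view shows three white blobs in the tray at about (120,374), (120,415) and (107,455), the top one being two shards together. I'll zoom in on that pair.

Run:
```python
from mv import *; from vis import *
T,S=grab("top"),grab("scene")
for c in blobs((T["hsv"][...,1]<50)&(T["hsv"][...,2]>140),10,(190,256,190,310)):
    p=plane(T,c.reshape(-1,2),.012)[:,:2]-BC; v=p@ey; u=p@ex; print(cen(c),cv2.contourArea(c),"u",u.min(),u.max(),"v",v.min(),v.max())
a=cv2.resize(np.ascontiguousarray(T["frame"][205:285,215:265,::-1]),(375,600),interpolation=2)
b=cv2.resize(np.ascontiguousarray(S["frame"][190:230,225:285,::-1]),(420,280),interpolation=2)
cv2.imwrite("pics/zoom.png",np.hstack([a,np.pad(b,((0,320),(0,0),(0,0)))]))
```

```text
(223.00352346066632, 253.36570730856442) 4777.5 u -0.1581865748990977 0.11189158932481903 v 0.15747049447316983 0.3186065224337167
(213.80635166537567, 201.7683965917893) 645.5 u -0.05196408814712636 0.14177934059559816 v 0.1741777960591514 0.3386390207106346
```

View pics/zoom.png

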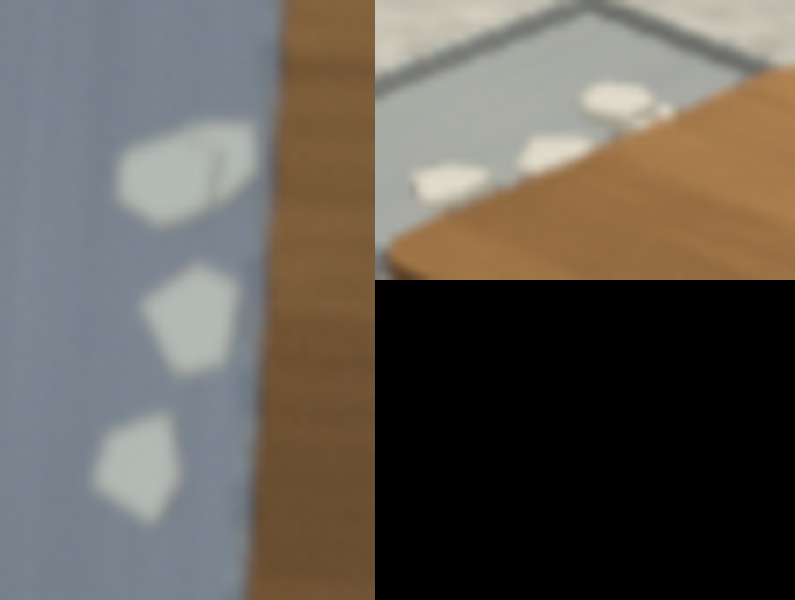

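Zoomed in: four shards lie inside the tray. Two partly overlap at (160-255, 120-225), and all are clear of the board edge and rim at x≈270. Now hang the scraper back at its grasp pose.

Run:
```python
from mv import *; from vis import *
manip.move_linear(B(.02,-.04,.22),ori(TB),feed=.12)
manip.move_linear(P(ST,.22),ori(TS),feed=.15); manip.pause(.2); st("over")
manip.move_linear(P(ST,.19),feed=.1); st("entry")
ok=True
for z in np.r_[np.arange(.18,.105,-.01),.104,.102,.1,.099,.0984,.0979,.0974]:
    manip.move_linear(P(ST,z),feed=.06); o=st("z%.4f"%z)
    if o["force"][2]>2.5 or np.hypot(*o["force"][:2])>6: print("contact"); break
S=grab("scene"); cv2.imwrite("pics/hung.png",cv2.resize(np.ascontiguousarray(S["frame"][190:300,320:420,::-1]),None,fx=5,fy=5,interpolation=2))
```

```text
over t20.57 [ 0.4422 -0.2326  0.22  ] F [-0.7  0.  -1.6] M [-0.01  0.01  0.02] w0.0288 ff30.0
entry t21.02 [ 0.4419 -0.2331  0.19  ] F [-0.3  0.2 -1. ] M [ 0.06 -0.04  0.03] w0.0286 ff30.0
z0.1800 t21.33 [ 0.4419 -0.233   0.1798] F [-0.2  0.3 -2.3] M [ 0.01  0.01 -0.04] w0.0287 ff30.0
z0.1700 t21.65 [ 0.4418 -0.233   0.1696] F [-1.  -0.6 -2.1] M [ 0.07  0.01 -0.02] w0.0285 ff30.0
z0.1600 t21.97 [ 0.4418 -0.233   0.1596] F [ 0.3 -0.7 -1.5] M [ 0.08 -0.03 -0.05] w0.0286 ff30.0
z0.1500 t22.28 [ 0.4418 -0.233   0.1496] F [-0.9 -0.2 -1.9] M [-0.02 -0.01  0.03] w0.0289 ff30.0
z0.1400 t22.60 [ 0.4417 -0.233   0.1396] F [-0.5  0.7 -3. ] M [ 0.01 -0.05 -0.08] w0.0286 ff30.0
z0.1300 t22.92 [ 0.4418 -0.233   0.1296] F [ 0.6  0.3 -1.7] M [ 0.01 -0.02 -0.03] w0.0290 ff30.0
z0.1200 t23.23 [ 0.4418 -0.2329  0.1196] F [ 0.3  0.  -1.3] M [ 0.01 -0.01 -0.04] w0.0292 ff30.0
z0.1100 t23.55 [ 0.4417 -0.2329  0.1096] F [-0.2 -0.1 -2.2] M [ 0.02 -0.03 -0.01] w0.0286 ff30.0
z0.1040 t23.80 [ 0.4418 -0.233   0.1037] F [-0.2  0.3 -1.8] M [ 0.04  0.   -0.04] w0.0287 ff30.0
z0.1020 t24.05 [ 0.442 -0.233  0.102] F [-0.3  1.4 -2.3] M [-0.02  0.01  0.03] w0.0288 ff30.0
z0.1000 t24.30 [ 0.4419 -0.233   0.0999] F [-0.4  0.1 -2.7] M [0.04 0.04 0.02] w0.0288 ff30.0
z0.0990 t24.55 [ 0.442 -0.233  0.099] F [ 0.6  0.1 -2.3] M [ 0.04  0.05 -0.03] w0.0285 ff30.0
z0.0984 t24.80 [ 0.4421 -0.2331  0.0985] F [-0.3  1.1  1.2] M [0.15 0.19 0.02] w0.0289 ff30.0
z0.0979 t25.05 [ 0.4421 -0.2331  0.0985] F [-4.9  4.  15.6] M [0.79 1.19 0.01] w0.0287 ff30.0
contact
```

View pics/hung.png

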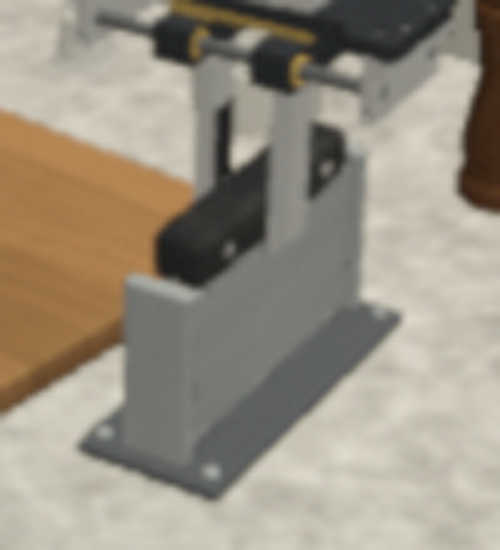

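Seated: the handle's near end is back at (158,240) in the crop, as it was at the grasp, and contact was felt at 98.5 mm. I'll ease off, release, withdraw and check.

Run:
```python
from mv import *; from vis import *
manip.move_linear(P(ST,.0985),feed=.03); st("eased")
gripper_to(.06); gripper_to(.094); st("open")
manip.move_linear(P(ST,.24),feed=.12); manip.move_ptp(P((.36,.0),.28),ori(TS)); manip.pause(.3); st("clear")
S=grab("scene"); q=cv2.convexHull(blobs(S["hsv"][...,2]<60,60,(340,400,205,260))[0]); print(cen(q),cv2.boundingRect(q))
a=cv2.resize(np.ascontiguousarray(S["frame"][150:300,190:440,::-1]),(750,450),interpolation=2); cv2.imwrite("pics/end.png",a)
```

```text
eased t25.35 [ 0.442  -0.233   0.0985] F [-2.1 -0.   3.3] M [ 0.21  0.21 -0.02] w0.0290 ff30.0
open t26.72 [ 0.442  -0.233   0.0985] F [0.3 0.5 0.6] M [ 0.05 -0.    0.03] w0.0942 ff0.0
clear t29.33 [ 0.3601 -0.0005  0.2798] F [-0.1 -0.3 -0.1] M [ 0.01 -0.06  0.06] w0.0941 ff0.0
(369.38201487491546, 230.5496957403651) (352, 215, 37, 32)
```

View pics/end.png

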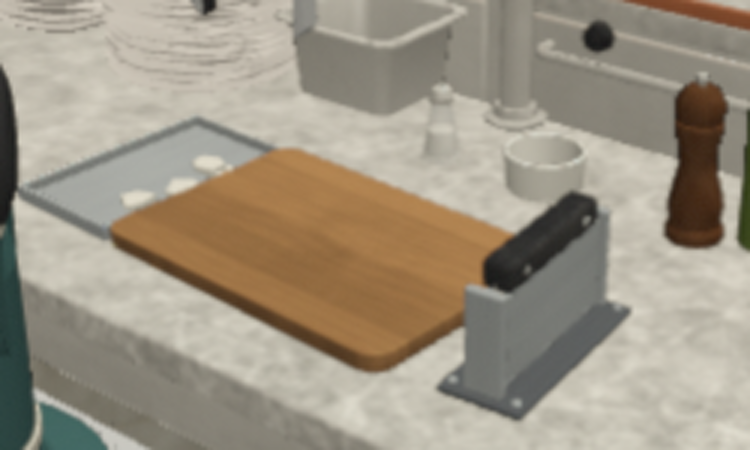

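The board is clear and the shards are in the tray around (120-230, 160-200). The scraper hangs as at the start, its centroid within 0.2 px, and the things behind the board are where they were.

```bash
python3 -c "
from rig import job; print(job.hand_in())"
```

```text
the job is handed in; nothing more can be done
None
```

The job is handed in at about 29 s of the 51 s allowed: all four shards are in the tray, the scraper hangs back in its stand, and the things behind the board were left alone.

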